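Gauge the wide basin waste in the bench caliper

ROBOT

A 6-joint arm with a two-finger parallel gripper is mounted at the origin on the work surface. World frame = base frame: x ahead of the robot, y to its left, z up, the work surface at z = 0. Lengths are in m, angles in rad, forces in N, time in s.
With the tool pointing down it reaches from about 0.3 to 0.775 m from the base axis. Payload 14.6 kg.
Tool frame: the origin (TCP) lies at the very end of the fingers, on their centre line; the grasp point (between the pads) lies 19 mm behind it; z points along the fingers, y is the line along which they close (so a half turn about z gives the same grasp; the last joint's range is limited). The gripper opens to 94 mm and grips with 3 to 60 N. Pads are 16 mm wide; open, the fingers measure 119 mm over their backs; the gripper's body (75 mm by 177 mm) begins 78 mm behind the grasp point.
Start: joints at [1.178, 0.3, 1.521, -0, 1.321, -0.067], TCP at [0.176, 0.521, 0.179] pointing down, gripper open.
Joint ranges: [-3.03, 3.03], [-0.79, 2.21], [0.23, 2.52], [-1.04, 4.18], [0, 3.07], [-2.55, 2.55]. Speed limits (rad/s): [2.22, 2.22, 2.57, 3.14, 3.14, 3.14].

INTERFACE

Orientations are given as [roll, pitch, yaw] about the fixed x, y, z axes, in that order (R = Rz(yaw) Ry(pitch) Rx(roll)).
In Python, from station import ctrl gives the robot as it stands. The module is installed in compiled form; this text tells all that it offers.
- The arm moves only by the tool step_arm, never from a script. Its argument "deltas" is a list of rows, each an object with "dp": the shift along the tool's x, y, z scaled (see below), a list of three; "twist": the turn about the tool's z scaled (see below). In form: [{"dp": [tx, ty, tz], "twist": twist}, ...]. A call has 1 to 12 rows; each row shifts and turns the commanded pose from where the row before left it, along the tool's axes as they then stand; what a row does not reach is not made up. The controller multiplies each number of a shift by 0.04 m and each number of a turn by 4 degrees. A row lasts 1/10 s, in which the tool goes at most 50 mm and 8.59 degrees, less where a joint would pass 70% of its speed; a pose out of reach is approached as far as the arm can. A call with a number of a shift or a turn outside -1 to 1 is refused whole. A call with a gripper value outside its range is refused whole. "gripper" is the opening, from -1 (shut) to 1 (fully open), set as the call begins (left out, the last holds). The fingers move at their own pace and stop on an object; "squeeze" is the grip in N (left out, the last holds). Time passes only in rows, so rows that do not move let the fingers close. It gives the time, the measured TCP pose, the force, the opening and the grip force at its end, in the units of the state.
- ctrl.get_obs(): the state, without advancing time (a new reading comes with each control period).
- ctrl.camera(name): name is "scene" or "top" or "wrist"; returns (picture, depth): 384x512x3 uint8, red, green, blue; 384x512 float32, m along the optical axis (not along the pixel's ray), 0 where there is no reading.
- ctrl.get_calibration(name): a dict with "fx", "fy", "cx", "cy" (pixels), "world_to_cam" (4x4, takes a point from world to camera coordinates); the wrist camera has in their place "hand_eye" (4x4, takes a point from camera to tool coordinates, whose origin is the TCP and whose axes are the flange's). Camera axes: x right, y down, z forward; pixel columns grow to the right and rows downward; lengths in m; the calibration is good to about 2 mm. A picture is of the moment at which its call begins: read the wrist's pose just before it. get_calibration takes no time and is no camera call.
- ctrl.hand_in(): hands the job in; it is judged then, once.
Trained networks look in the newest picture that a camera, given by its name, has taken for a name from the list of things; names that differ only in an ending like _2 or _b are one class to them, and where a whole thing is asked for, a point or a joint stands for the part that bears it (a point fixed in the world has none). Each returns a list of dicts, best first, with "conf" (0 to 1); they miss things now and then, are a little off and sometimes report something else, mostly with a low value. They report only what shows in the picture. A call takes as long as a camera call. They do not tell look-alikes from the thing itself.
- ctrl.spot_in(camera, label): "rect" ([left, top, right, bottom] as shares, 0 to 1, of the picture: columns of its width, rows of its height, round what is visible of it).
- ctrl.cut_out(camera, label): "pixels" (384x512 bool, what is visible of it) and "rect" ([left, top, right, bottom] as shares, 0 to 1, of the picture: columns of its width, rows of its height, round what is visible of it).
The state is a dict: "time_s": time; "qpos": joint angles; "joint_vel": joint speeds; "tau": joint torques, N m; "ee_pos": TCP position; "eef_rot": TCP orientation; "force": force on the tool from outside, world axes, zero at the start; "moment": the same for the moment, N m; "grip_width": finger opening in m; "grip_force": force on a finger pad.
Only numpy, scipy, OpenCV 4.12 (cv2) and the standard library are available. Lean on these libraries where they do the work, as an engineer would, in place of code of your own. Each camera call takes 0.05 s, during which the arm holds its last target. There are 200 camera calls.

TASK

Of the two chrome basin wastes, stand the one with the thicker stem upright on its flange on the caliper's base plate, squarely between the two jaws. Then slide the moving jaw shut until the waste is up against the fixed jaw and the sprung measuring tip is pushed in about halfway (never hard against its stop), and leave it gripped like that. Leave everything else where it stands.

Things in the scene. Friction and masses are not known exactly. Their poses are not given: they have to be found in the camera images.
- waste_wide: Chrome basin waste with the thicker stem, loose, standing upright upside down: round flange 62 mm across and 6 mm thick below, plain cylindrical stem 40 mm across above it, 90 mm tall in all, about 0.3 kg. Origin: centre of the flange's underside; z points up along the stem.
- waste_narrow: The other chrome basin waste, same flange and height but a stem only 26 mm across. Origin: centre of the flange's underside; z up.
- gauge: Bench caliper fixed to the worktop: aluminium base plate 300 x 90 x 12 mm, long along x. Origin: centre of its underside; z up. The fixed jaw is the dark block at the +x end (x 115 to 145 mm, 50 mm wide, top 50 mm above the worktop). The moving jaw lies towards -x and slides along x. A 40 mm stem touching the fixed jaw's anvil has its axis at x = 77 mm, y = 0.
- anvil (a point): Centre of the measuring face of the fixed jaw's steel anvil pad, at x = 97, y = 0, z = 27 mm in the gauge's frame, axes alike. The pad is 44 mm wide, from 20 to 34 mm above the worktop, and sticks out 18 mm from the jaw, so that a flange slides below it; the 62 mm flange must be set down clear of it (the closing jaw then pushes the waste along).
- jaw (a joint): Opening of the moving jaw in m: distance from the anvil face to the face of the sprung tip when the tip is not pressed; 0 shut, at most 0.110; it starts 0.085 to 0.105 open. It stays where it is left (about 7 N of friction). Shutting moves it towards the gauge's +x.
- jaw_grip (a point): Top centre of the moving jaw's upright black grip block (20 mm along the slide, 36 mm across, from 43 to 78 mm above the worktop), 80 mm behind the free tip's face. The dark carriage under it (30 to 110 mm behind the tip's face, 56 mm wide) is 43 mm high. Axes as the gauge.
- tip_face (a point): Centre of the face of the sprung steel tip (36 mm wide, 20 to 34 mm above the worktop), which sticks out 30 mm from the carriage towards the anvil. Axes as the gauge.
- tip (a joint): How far the sprung tip is pushed into the carriage, in m: 0 free, 0.016 at its stop; the spring gives 0.35 N per mm. A small steel fin on the carriage moves between two raised bars with it.
- shampoo: White shampoo bottle with green cap, 60 mm across, 160 mm tall, bystander. Origin: centre of the underside.
- mug: White ceramic tooth mug without handle, 76 mm across, 95 mm tall, bystander. Origin: centre of the underside.
- spanner: Steel open-ended spanner 200 mm long lying flat, bystander. Origin: middle of its underside.
There are look-alikes about, which are no part of the job. What is shaped like the waste_wide but purple or yellow is not meant.

How it is judged:
At the end, for the whole second after the job is handed in: The thick-stemmed waste stands upright (within 0.08 rad) and still on the base plate, stem against the anvil (axis at gauge x 72 to 81 mm, y within 18 mm), the moving jaw left shut on it (opening 22 to 40 mm) with the sprung tip 3 to 13.5 mm in (angle between waste_wide's own z axis and vertical below 0.08 rad and height (world z) of waste_wide between 0.009 and 0.017 m and x of waste_wide in the frame of gauge between 0.072 and 0.081 m and y of waste_wide in the frame of gauge between -0.018 and 0.018 m and value of joint tip between 0.003 and 0.0135 m and value of joint jaw between 0.022 and 0.04 m and linear speed of waste_wide below 0.01 m/s and angular speed of waste_wide below 0.1 rad/s); the robot touches nothing.
It fails at once if the sprung tip is driven hard against its stop (over 15.5 mm in) (value of joint tip above 0.0155 m).
It fails at once if the narrow basin waste is moved by more than 30 mm (distance of waste_narrow from where it was at the start of the episode above 0.03 m).
It fails at once if the shampoo bottle is moved by more than 30 mm (distance of shampoo from where it was at the start of the episode above 0.03 m).
It fails at once if the mug is moved by more than 30 mm (distance of mug from where it was at the start of the episode above 0.03 m).
It fails at once if the spanner is moved by more than 30 mm (distance of spanner from where it was at the start of the episode above 0.03 m).
It also fails if it takes over 51 s, if anything falls off the work surface, if the arm or the gripper's body presses on something with over 40 N, if the wrist force passes 120 N, or if a joint passes its speed limit or range.

## Working session

There is one attempt and no reset: what is moved stays moved. The work goes in short steps, Python scripts to look and compute and a tool call to move; the robot and the scene stay as the last step left them, time stands still between calls to the robot, and variables do not carry over. Pictures are saved under pics/ and viewed, at most 10 in all, crops included, and the job is handed in when it is done.

Besides the shell and the picture viewer there is one more tool, called after ">>>" as name(argument=value, ...), one argument or row to a line, values as JSON. step_arm: Moves the arm, as the interface text tells. Its arguments: {"type":"object","properties":{"deltas":{"type":"array"},"gripper":{"type":"number"},"squeeze":{"type":"number"}},"required":["deltas"]}

```bash
mkdir -p pics
cat > h.py <<'E'
import numpy as np, cv2
from station import ctrl
def pts(cam, depth):
    c=ctrl.get_calibration(cam); v,u=np.mgrid[:384,:512]
    P=np.stack([(u-c['cx'])/c['fx']*depth,(v-c['cy'])/c['fy']*depth,depth,np.ones_like(depth)],-1)
    return (P@np.linalg.inv(np.array(c['world_to_cam'])).T)[...,:3]
E
python3 - <<'E'
from h import *
ims=[]
for c in ('top','scene'):
    p,d=ctrl.camera(c); ims.append(p); W=pts(c,d)
    np.savez(f'{c}.npz',p=p,W=W,d=d)
    for l in ('waste_wide','waste_narrow','gauge','jaw_grip','tip_face','anvil','shampoo','mug','spanner'):
        for r in ctrl.cut_out(c,l)[:4]:
            m=r['pixels']&(d>0); q=W[m]
            if len(q)==0: continue
            print(c,l,round(r['conf'],2),(np.array(r['rect'])*[512,384,512,384]).round().astype(int),q.min(0).round(3),q.max(0).round(3),np.median(q,0).round(3))
    cv2.imwrite(f'pics/{c}.png',cv2.resize(p[...,::-1],(800,600)))
o=ctrl.get_obs();print(o)
E
```

```text
top waste_wide 0.86 [129 190 160 217] [ 0.564  0.236 -0.004] [0.621 0.317 0.094] [0.587 0.258 0.057]
top waste_wide 0.76 [178 129 201 155] [ 0.743  0.121 -0.004] [0.814 0.191 0.095] [0.764 0.146 0.053]
top waste_wide 0.6 [232 142 249 169] [ 0.703 -0.02   0.001] [0.756 0.034 0.095] [0.722 0.006 0.06 ]
top waste_wide 0.57 [174 168 196 195] [ 0.628  0.133 -0.004] [0.704 0.203 0.094] [0.651 0.157 0.044]
top waste_narrow 0.93 [158 232 182 255] [ 0.456  0.17  -0.005] [0.519 0.236 0.097] [0.483 0.194 0.007]
top gauge 0.77 [274 162 351 280] [ 0.392 -0.285 -0.003] [ 0.704 -0.094  0.083] [ 0.54  -0.188  0.014]
top jaw_grip 0.68 [308 216 339 263] [ 0.434 -0.251  0.008] [ 0.554 -0.175  0.083] [ 0.484 -0.207  0.043]
top tip_face 0.66 [310 218 321 229] [ 0.519 -0.207  0.01 ] [ 0.553 -0.177  0.046] [ 0.538 -0.193  0.033]
top anvil 0.59 [277 166 351 276] [ 0.394 -0.28  -0.002] [ 0.702 -0.096  0.083] [ 0.54  -0.188  0.014]
top shampoo 0.61 [100 150 136 183] [ 0.659  0.305 -0.003] [0.725 0.409 0.163] [0.679 0.323 0.103]
top shampoo 0.6 [278 166 350 277] [ 0.394 -0.28  -0.002] [ 0.702 -0.096  0.083] [ 
[... 1447 characters left out ...]
47  0.007]
{'time_s': 1.0, 'qpos': array([ 1.17844694e+00,  2.99867713e-01,  1.52099169e+00, -2.40242272e-05,
        1.32067839e+00, -6.66211463e-02]), 'joint_vel': array([-5.22546695e-04,  6.63683850e-04,  6.62011793e-04,  7.30861784e-04,
        6.98873433e-04,  6.58054363e-05]), 'tau': array([-1.50668235e-03, -5.31676769e+01, -3.52911401e+01,  7.07422919e-02,
        2.12680351e-02, -1.61446366e-05]), 'ee_pos': array([0.17602013, 0.52107397, 0.17856682]), 'eef_rot': array([3.14153946e+00, 2.68776219e-05, 2.81587036e+00]), 'force': array([-1.32281565,  0.26706333,  0.4704252 ]), 'moment': array([-0.03200846, -0.0483106 , -0.00995279]), 'grip_force': 0.0, 'grip_width': 0.09435136561412219}
```

View pics/top.png

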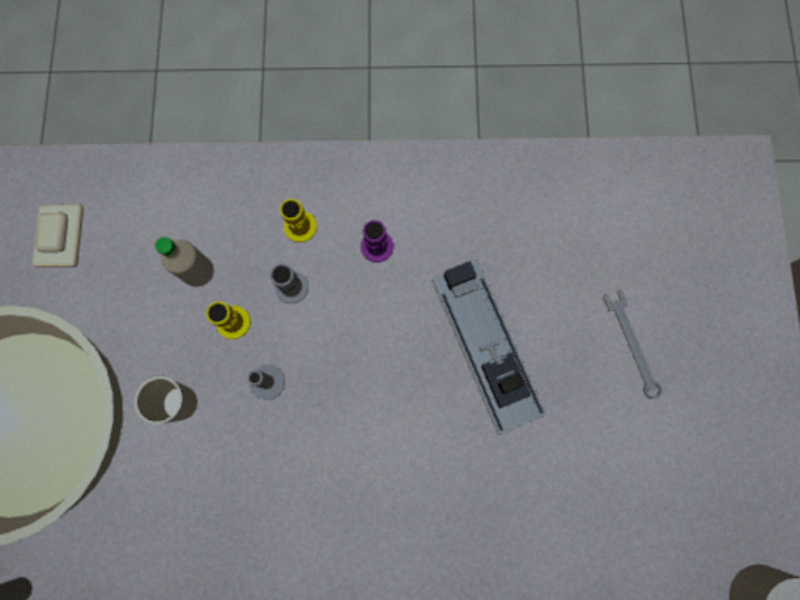

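View pics/scene.png

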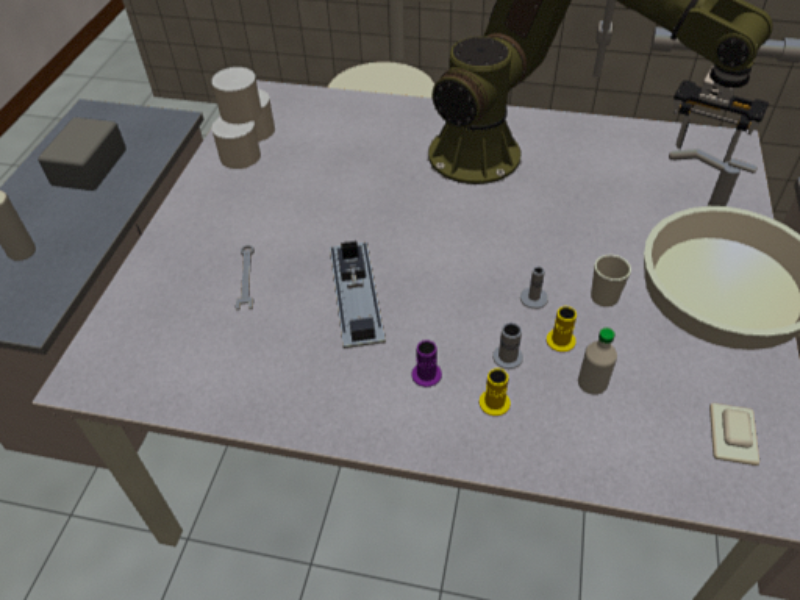

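The top view (800x600) shows these candidates for the thick chrome waste:
- chrome thick stem at (288,282)
- chrome narrow at (265,380)
- yellow at (298,218) and (228,318)
- purple at (377,240)

I choose (288,282). The gauge runs from about (520,410) to the fixed jaw at (460,275).

Run:
```python
from h import *
from scipy.optimize import least_squares
T=np.load('top.npz');S=np.load('scene.npz')
cv2.imwrite('pics/crop.png',cv2.resize(T['p'][120:260,140:230,::-1],(386,600),interpolation=cv2.INTER_CUBIC))
def near(Z,c,r): 
    W=Z['W'];return W[(np.hypot(W[...,0]-c[0],W[...,1]-c[1])<r)&(Z['d']>0)]
for n,Z in(('top',T),('scene',S)):
    q=near(Z,(.66,.164),.05); s=q[(q[:,2]>.02)&(q[:,2]<.085)]; t=q[q[:,2]>.085]
    f=least_squares(lambda x:np.hypot(s[:,0]-x[0],s[:,1]-x[1])-.02,[.66,.164],loss='soft_l1',f_scale=.002)
    g=least_squares(lambda x:np.hypot(s[:,0]-x[0],s[:,1]-x[1])-x[2],[.66,.164,.02],loss='soft_l1',f_scale=.002)
    print(n,'wide',f.x,g.x,'top',t[:,:2].mean(0),len(s),len(t))
    W=Z['W'].reshape(-1,3);W=W[(W[:,0]>.38)&(W[:,0]<.72)&(W[:,1]>-.3)&(W[:,1]<-.07)]
    p=W[(W[:,2]>.007)&(W[:,2]<.09)]
    r=cv2.minAreaRect((p[:,:2]*1000).astype(np.float32));print('gauge',r)
    # plate + everything; refine yaw, then local coordinates
    b=cv2.boxPoints(r); e=b[1]-b[0]; e2=b[2]-b[1]; e=e if np.hypot(*e)>np.hypot(*e2) else e2
    e=e/np.linalg.norm(e); e=e*np.sign(e[0]); yaw=np.arctan2(e[1],e[0]); c=np.array(r[0])/1000
    L=(p[:,:2]-c)@np.array([[e[0],-e[1]],[e[1],e[0]]])
    print('yaw',yaw,np.degrees(yaw))
    for nm,lo,hi,sel in (('grip',.065,.09,L[:,0]<0),('carr',.038,.048,L[:,0]<.05),('fixed',.044,.056,L[:,0]>.08),('tipanv',.03,.037,abs(L[:,1])<.02)):
        m=(p[:,2]>lo)&(p[:,2]<hi)&sel; l=L[m]
        if len(l): print(nm,len(l),np.percentile(l,[3,50,97],axis=0).round(4).tolist())
```

```text
top wide [0.65838273 0.16359556] [0.65815363 0.16340885 0.0197495 ] top [0.65721833 0.16295254] 108 179
gauge ((554.2688598632812, -207.75076293945312), (300.4363098144531, 132.3494415283203), 21.390954971313477)
yaw 0.37334254 21.390951
grip 116 [[-0.0897, 0.0046], [-0.0803, 0.0222], [-0.0707, 0.0385]]
carr 516 [[-0.108, -0.0056], [-0.0627, 0.0228], [-0.0308, 0.0482]]
fixed 201 [[0.1149, -0.0018], [0.129, 0.0212], [0.1435, 0.0449]]
tipanv 70 [[-0.0171, 0.0002], [0.1005, 0.0108], [0.1146, 0.0194]]
scene wide [0.65793114 0.16405562] [0.65943831 0.16406275 0.01875372] top [0.66032068 0.16403174] 169 108
gauge ((553.8084716796875, -199.8199462890625), (313.98516845703125, 202.3247528076172), 3.2797420024871826)
yaw 0.057242364 3.2797456
grip 69 [[-0.0906, -0.0267], [-0.0761, -0.0102], [-0.0662, 0.0046]]
carr 192 [[-0.1056, -0.0394], [-0.0579, -0.0016], [-0.0285, 0.0246]]
fixed 120 [[0.0999, 0.031], [0.1197, 0.0548], [0.1357, 0.0767]]
tipanv 42 [[-0.0765, -0.015], [-0.0278, 0.0047], [-0.003, 0.0194]]
```

View pics/crop.png

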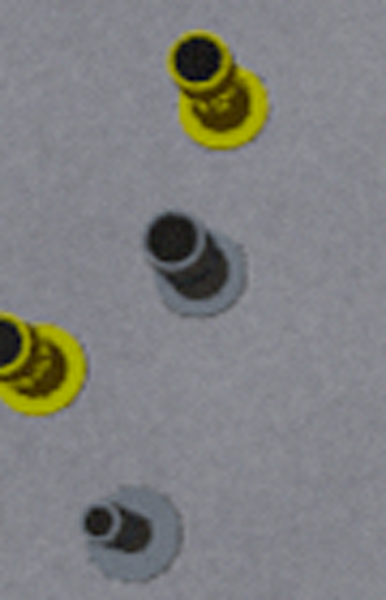

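The crop confirms the choice. The thick chrome stem is at crop (200,255), against the narrow one at (125,530), and it stands at world (0.658, 0.164). The gauge centre is about (0.5465, -0.188), yaw 21.4°, opening about 97 mm.

>>> step_arm(
  deltas=[
    {"dp":[-0.9,-0.29,0],"twist":0},
    {"dp":[-0.9,-0.29,0],"twist":0},
    {"dp":[-0.9,-0.29,0],"twist":0},
    {"dp":[-0.9,-0.29,0],"twist":0},
    {"dp":[-0.9,-0.29,0],"twist":0},
    {"dp":[-0.9,-0.29,0],"twist":0},
    {"dp":[-0.9,-0.29,0],"twist":0},
    {"dp":[-0.9,-0.29,0],"twist":0},
    {"dp":[-0.9,-0.29,0],"twist":0},
    {"dp":[-0.9,-0.29,0],"twist":0},
    {"dp":[-0.9,-0.29,0],"twist":0},
    {"dp":[-0.9,-0.29,0],"twist":0},
  ],
  gripper=1,
)

```text
time_s: 2.2
ee_pos: [0.5419, 0.2498, 0.1786]
eef_rot: [3.141, 0.0, 2.816]
force: [0.6, 0.5, -0.5]
grip_width: 0.0941
grip_force: 0.0
```

>>> step_arm(
  deltas=[
    {"dp":[-0.9,-0.29,0],"twist":0},
    {"dp":[-0.9,-0.29,0],"twist":0},
    {"dp":[0,0,0],"twist":-1},
    {"dp":[0,0,0],"twist":-1},
    {"dp":[0,0,0],"twist":-1},
    {"dp":[0,0,0],"twist":-1},
    {"dp":[0,0,0],"twist":-1},
    {"dp":[0,0,0],"twist":-1},
    {"dp":[0,0,0],"twist":-1},
    {"dp":[0,0,0],"twist":-1},
    {"dp":[0,0,0],"twist":-1},
    {"dp":[0,0,0],"twist":-1},
  ],
)

```text
time_s: 3.4
ee_pos: [0.6015, 0.2059, 0.1784]
eef_rot: [3.142, -0.0, -2.766]
force: [0.2, 0.3, -0.2]
grip_width: 0.0943
grip_force: 0.0
```

```bash
cat >> h.py <<'E'
from scipy.spatial.transform import Rotation as R
from scipy.optimize import least_squares
def wrist():
    o=ctrl.get_obs(); p,d=ctrl.camera('wrist'); c=ctrl.get_calibration('wrist'); v,u=np.mgrid[:384,:512]
    P=np.stack([(u-c['cx'])/c['fx']*d,(v-c['cy'])/c['fy']*d,d,np.ones_like(d)],-1)@np.array(c['hand_eye']).T
    W=P[...,:3]@R.from_euler('xyz',o['eef_rot']).as_matrix().T+o['ee_pos']; W[d<=0]=np.nan
    return p,W,o
def rows(dw,o):
    return (R.from_euler('xyz',o['eef_rot']).as_matrix().T@np.array(dw)/.04).round(2)
def stem(W,c,zlo=.02,zhi=.085,r=.05):
    q=W[np.hypot(W[...,0]-c[0],W[...,1]-c[1])<r]; s=q[(q[:,2]>zlo)&(q[:,2]<zhi)]
    t=q[q[:,2]>zhi]
    f=least_squares(lambda x:np.hypot(s[:,0]-x[0],s[:,1]-x[1])-.02,c,loss='soft_l1',f_scale=.002)
    print('stem',f.x,len(s),'top',t.mean(0) if len(t) else 0,len(t)); return f.x
E
python3 - <<'E'
from h import *
p,W,o=wrist(); x=stem(W,(.658,.164)); cv2.imwrite('pics/w1.png',p[...,::-1])
print(rows([.658-o['ee_pos'][0],.1636-o['ee_pos'][1],.04-o['ee_pos'][2]],o))
E
```

```text
stem [0.65900319 0.16581305] 637 top [0.62341554 0.1593045  0.23872972] 6970
[-0.93 -1.5   3.46]
```

View pics/w1.png

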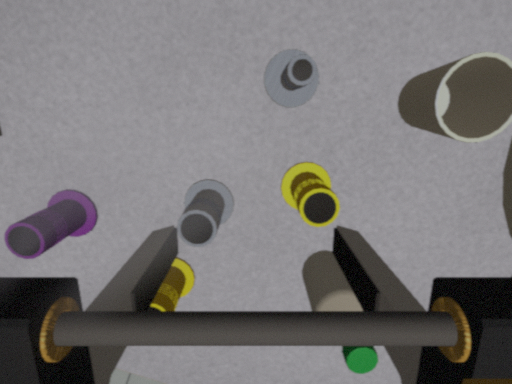

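The wrist view shows the chrome thick waste at (205,215), the narrow one at (295,78), and the look-alikes standing clear. I'll descend.

>>> step_arm(
  deltas=[
    {"dp":[-0.48,-0.74,0],"twist":0},
    {"dp":[-0.48,-0.74,0],"twist":0},
    {"dp":[0,0,0.6],"twist":0},
    {"dp":[0,0,0.6],"twist":0},
    {"dp":[0,0,0.6],"twist":0},
    {"dp":[0,0,0.6],"twist":0},
    {"dp":[0,0,0.6],"twist":0},
    {"dp":[0,0,0.46],"twist":0},
    {"dp":[0,0,0],"twist":0},
  ],
)

```text
time_s: 4.35
ee_pos: [0.6574, 0.1644, 0.0372]
eef_rot: [3.141, -0.005, -2.77]
force: [0.3, 0.7, 0.5]
grip_width: 0.0939
grip_force: 0.0
```

>>> step_arm(
  deltas=[
    {"dp":[0,0,0],"twist":0},
    {"dp":[0,0,0],"twist":0},
    {"dp":[0,0,0],"twist":0},
    {"dp":[0,0,0],"twist":0},
    {"dp":[0,0,0],"twist":0},
    {"dp":[0,0,0],"twist":0},
    {"dp":[0,0,0],"twist":0},
    {"dp":[0,0,0],"twist":0},
  ],
  gripper=-1,
  squeeze=25,
)

```text
time_s: 5.15
ee_pos: [0.6588, 0.1649, 0.0402]
eef_rot: [3.141, 0.0, -2.769]
force: [-0.6, 1.3, 1.0]
grip_width: 0.0397
grip_force: 24.9
```

>>> step_arm(
  deltas=[
    {"dp":[0,0,-0.4],"twist":0},
    {"dp":[0,0,-0.7],"twist":0},
    {"dp":[0,0,-0.7],"twist":0},
    {"dp":[0,0,-0.7],"twist":0},
    {"dp":[0,0,-0.7],"twist":0},
    {"dp":[0,0,0],"twist":0},
  ],
)

```text
time_s: 5.75
ee_pos: [0.6603, 0.1649, 0.1732]
eef_rot: [-3.14, 0.007, -2.769]
force: [-0.5, -0.0, -3.6]
grip_width: 0.0396
grip_force: 24.9
```

>>> step_arm(
  deltas=[
    {"dp":[0.46,-0.72,0],"twist":0},
    {"dp":[0.46,-0.72,0],"twist":0},
    {"dp":[0.46,-0.72,0],"twist":0},
    {"dp":[0.46,-0.72,0],"twist":0},
    {"dp":[0.46,-0.72,0],"twist":0},
    {"dp":[0.46,-0.72,0],"twist":0},
    {"dp":[0.46,-0.72,0],"twist":0},
    {"dp":[0.46,-0.72,0],"twist":0},
    {"dp":[0.46,-0.72,0],"twist":0},
    {"dp":[0.44,-0.72,0],"twist":0},
    {"dp":[0,0,0],"twist":0},
    {"dp":[0,0,0],"twist":0},
  ],
)

```text
time_s: 6.95
ee_pos: [0.5924, -0.1704, 0.167]
eef_rot: [3.14, -0.001, -2.771]
force: [0.2, -0.1, -3.9]
grip_width: 0.0394
grip_force: 24.9
```

```bash
cat >> h.py <<'E'
def gfit(W,o,vis=True):
    c=np.array([.5465,-.1878]); a=np.radians(21.4); M=np.array([[np.cos(a),-np.sin(a)],[np.sin(a),np.cos(a)]])
    L=(W[...,:2]-c)@M; z=W[...,2]
    for nm,lo,hi,x0,x1 in (('grip',.068,.085,-.13,0),('carr',.036,.049,-.16,.0),('fixed',.044,.056,.1,.16),('tip',.03,.038,-.04,.03),('anvil',.03,.038,.09,.116),('plate',.007,.016,-.17,.17)):
        l=L[(z>lo)&(z<hi)&(L[...,0]>x0)&(L[...,0]<x1)&(abs(L[...,1])<.06)]
        if len(l)>5: print(nm,len(l),(np.percentile(l,[2,50,98],axis=0)*1000).round(1).tolist())
    print('tcp in gauge',((o['ee_pos'][:2]-c)@M*1000).round(1),o['ee_pos'],np.degrees(o['eef_rot'][2]))
E
python3 - <<'E'
from h import *
p,W,o=wrist(); gfit(W,o); cv2.imwrite('pics/w2.png',p[...,::-1])
T=np.load('top.npz'); print('top'); gfit(T['W'],o)
T=np.load('scene.npz'); print('scene'); gfit(T['W'],o)
E
```

```text
grip 1108 [[-87.8, -15.5], [-78.0, 1.5], [-68.7, 18.6]]
carr 3917 [[-106.9, -25.5], [-60.5, 0.8], [-28.8, 28.4]]
tip 364 [[-20.9, -15.0], [-4.7, 1.8], [0.5, 17.4]]
plate 9185 [[-130.0, -42.4], [-19.5, 1.9], [55.3, 45.3]]
tcp in gauge [49.1 -0.6] [ 0.59241105 -0.17044619  0.16697399] -158.74102568795098
top
grip 112 [[-89.8, -17.3], [-80.1, 0.2], [-70.6, 17.1]]
carr 529 [[-108.7, -27.5], [-62.5, 1.6], [-25.1, 27.2]]
fixed 201 [[114.7, -24.0], [128.9, -0.2], [143.7, 23.8]]
tip 58 [[-28.3, -17.2], [-6.2, 0.5], [-0.9, 16.9]]
anvil 106 [[96.6, -21.2], [105.3, 0.1], [115.2, 20.7]]
plate 2306 [[-146.2, -44.0], [12.3, 4.7], [138.3, 43.8]]
tcp in gauge [49.1 -0.6] [ 0.59241105 -0.17044619  0.16697399] -158.74102568795098
scene
grip 60 [[-85.8, -17.0], [-75.1, 0.3], [-64.9, 17.1]]
carr 207 [[-107.2, -26.7], [-53.3, 0.9], [-25.1, 27.2]]
fixed 120 [[115.7, -23.1], [132.7, 0.9], [147.6, 23.8]]
tip 50 [[-34.1, -26.7], [-25.0, -3.4], [2.9, 24.8]]
anvil 15 [[97.1, -20.2], [99.8, 2.2], [104.4, 21.2]]
plate 966 [[-139.4, -43.7], [33.1, -1.6], [150.9, 44.1]]
tcp in gauge [49.1 -0.6] [ 0.59241105 -0.17044619  0.16697399] -158.74102568795098
```

View pics/w2.png

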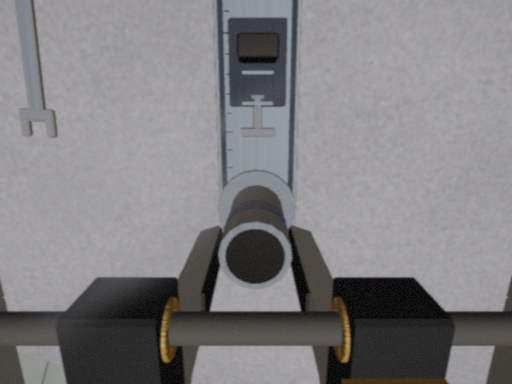

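The waste hangs at (255,220) squarely over the channel, between the tip at (258,130) and the anvil. I'll lower it onto the plate.

>>> step_arm(
  deltas=[
    {"dp":[0,0,0.5],"twist":0},
    {"dp":[0,0,0.5],"twist":0},
    {"dp":[0,0,0.5],"twist":0},
    {"dp":[0,0,0.5],"twist":0},
    {"dp":[0,0,0.4],"twist":0},
    {"dp":[0,0,0.2],"twist":0},
    {"dp":[0,0,0.1],"twist":0},
    {"dp":[0,0,0.1],"twist":0},
    {"dp":[0,0,0],"twist":0},
    {"dp":[0,0,0],"twist":0},
  ],
)

```text
time_s: 8.0
ee_pos: [0.5933, -0.1702, 0.0567]
eef_rot: [-3.141, 0.001, -2.769]
force: [-0.1, -0.4, -3.2]
grip_width: 0.0396
grip_force: 24.9
```

>>> step_arm(
  deltas=[
    {"dp":[0,0,0.05],"twist":0},
    {"dp":[0,0,0.04],"twist":0},
    {"dp":[0,0,0.02],"twist":0},
    {"dp":[0,0,0],"twist":0},
    {"dp":[0,0,0],"twist":0},
  ],
)

```text
time_s: 8.5
ee_pos: [0.5932, -0.1702, 0.0522]
eef_rot: [-3.141, 0.001, -2.769]
force: [-1.5, 1.3, 1.9]
grip_width: 0.0399
grip_force: 25.0
```

>>> step_arm(
  deltas=[
    {"dp":[0,0,0],"twist":0},
    {"dp":[0,0,0],"twist":0},
    {"dp":[0,0,0],"twist":0},
    {"dp":[0,0,0],"twist":0},
    {"dp":[0,0,0],"twist":0},
    {"dp":[0,0,-0.3],"twist":0},
    {"dp":[0,0,-0.6],"twist":0},
    {"dp":[0,0,-0.6],"twist":0},
    {"dp":[0,0,-0.6],"twist":0},
    {"dp":[0,0,-0.4],"twist":0},
    {"dp":[0,0,0],"twist":0},
  ],
  gripper=1,
)

```text
time_s: 9.6
ee_pos: [0.594, -0.1705, 0.155]
eef_rot: [-3.138, 0.004, -2.769]
force: [0.5, -0.4, -0.6]
grip_width: 0.0943
grip_force: 0.0
```

Run:
```python
from h import *
p,d=ctrl.camera('top'); W=pts('top',d); o=ctrl.get_obs(); gfit(W,o)
x=stem(W,(.593,-.170),.035,.1)
p,W,o=wrist(); print('wrist');gfit(W,o); x=stem(W,(.593,-.170),.035,.098)
q=W[(np.hypot(W[...,0]-.593,W[...,1]+.17)<.03)]; print(q[:,2][q[:,2]<.12].max())
# grip target, from gauge frame
a=np.radians(21.4);g=np.array([.5465,-.1878])+np.array([[np.cos(a),-np.sin(a)],[np.sin(a),np.cos(a)]])@[-.079,.0005]
print(g,rows([g[0]-o['ee_pos'][0],g[1]-o['ee_pos'][1],.05-o['ee_pos'][2]],o),o['ee_pos'])
```

```text
fixed 10 [[117.1, -23.3], [131.7, -8.7], [144.8, 9.9]]
plate 19 [[118.1, -44.8], [124.9, -39.1], [148.1, -33.1]]
tcp in gauge [50.  -0.8] [ 0.59336048 -0.17034527  0.1530097 ] -158.66860264537763
stem [ 0.593 -0.17 ] 0 top [ 0.58292374 -0.16764273  0.47141052] 2786
wrist
grip 1257 [[-88.1, -15.5], [-77.9, 1.6], [-68.7, 18.7]]
carr 4217 [[-106.9, -25.5], [-60.3, 1.0], [-29.3, 28.5]]
fixed 1246 [[116.0, -22.3], [129.1, 1.1], [144.5, 25.3]]
tip 396 [[-24.6, -15.2], [-4.4, 2.0], [0.6, 18.2]]
anvil 668 [[98.0, -19.6], [106.5, 2.2], [115.8, 22.9]]
plate 10869 [[-124.3, -42.4], [-5.0, 3.9], [140.5, 45.3]]
tcp in gauge [50.  -0.8] [ 0.59336048 -0.17034527  0.1530097 ] -158.66860264537763
stem [ 0.59361879 -0.16928168] 488 top [ 0.57862839 -0.17458642  0.2636466 ] 22083
0.10424733895254716
[ 0.47276415 -0.21615974] [3.23 0.03 2.57] [ 0.59336048 -0.17034527  0.1530097 ]
```

>>> step_arm(
  deltas=[
    {"dp":[0.65,0.02,0],"twist":0},
    {"dp":[0.65,0.02,0],"twist":0},
    {"dp":[0.65,0,0],"twist":0},
    {"dp":[0.65,0,0],"twist":0},
    {"dp":[0.63,0,0],"twist":0},
    {"dp":[0,0,0.6],"twist":0},
    {"dp":[0,0,0.6],"twist":0},
    {"dp":[0,0,0.6],"twist":0},
    {"dp":[0,0,0.5],"twist":0},
    {"dp":[0,0,0.27],"twist":0},
    {"dp":[0,0,0],"twist":0},
    {"dp":[0,0,0],"twist":0},
  ],
)

```text
time_s: 10.9
ee_pos: [0.4722, -0.2158, 0.0493]
eef_rot: [-3.142, 0.0, -2.769]
force: [0.5, -0.7, 0.4]
grip_width: 0.0935
grip_force: 0.0
```

>>> step_arm(
  deltas=[
    {"dp":[0,0,0],"twist":0},
    {"dp":[0,0,0],"twist":0},
    {"dp":[0,0,0],"twist":0},
    {"dp":[0,0,0],"twist":0},
    {"dp":[0,0,0],"twist":0},
    {"dp":[0,0,0],"twist":0},
    {"dp":[0,0,0],"twist":0},
    {"dp":[0,0,0],"twist":0},
  ],
  gripper=-1,
  squeeze=30,
)

```text
time_s: 11.7
ee_pos: [0.4717, -0.2149, 0.0488]
eef_rot: [3.14, -0.0, -2.769]
force: [1.1, 0.4, 3.6]
grip_width: 0.0351
grip_force: 30.0
```

>>> step_arm(
  deltas=[
    {"dp":[-0.05,0,0],"twist":0},
    {"dp":[-0.1,0,0],"twist":0},
    {"dp":[-0.1,0,0],"twist":0},
    {"dp":[-0.1,0,0],"twist":0},
    {"dp":[-0.1,0,0],"twist":0},
    {"dp":[-0.1,0,0],"twist":0},
    {"dp":[-0.1,0,0],"twist":0},
    {"dp":[-0.1,0,0],"twist":0},
    {"dp":[-0.1,0,0],"twist":0},
    {"dp":[-0.1,0,0],"twist":0},
    {"dp":[-0.1,0,0],"twist":0},
    {"dp":[0,0,0],"twist":0},
  ],
)

```text
time_s: 12.9
ee_pos: [0.5103, -0.1998, 0.0488]
eef_rot: [3.139, -0.002, -2.769]
force: [-7.2, 4.2, 6.7]
grip_width: 0.035
grip_force: 30.0
```

Run:
```python
from h import *
p,W,o=wrist(); gfit(W,o); x=stem(W,(.605,-.165),.035,.098,.06)
a=np.radians(21.4);M=np.array([[np.cos(a),-np.sin(a)],[np.sin(a),np.cos(a)]]);print((x-[.5465,-.1878])@M)
```

```text
grip 2248 [[-47.6, -19.1], [-40.6, 1.4], [-28.9, 22.3]]
carr 3896 [[-67.3, -24.9], [-51.5, 1.4], [-1.5, 28.3]]
tip 72 [[21.1, -12.2], [28.7, 1.7], [30.0, 15.2]]
plate 17653 [[-146.8, -41.7], [-98.3, 2.2], [124.1, 45.0]]
tcp in gauge [-38.1   2. ] [ 0.51027864 -0.19981871  0.04881292] -158.6557610618515
stem [ 0.56881628 -0.17844175] 2439 top [ 0.58443426 -0.1725991   0.10069966] 439
[0.02419231 0.00057036]
```

>>> step_arm(
  deltas=[
    {"dp":[-0.05,0,0],"twist":0},
    {"dp":[-0.05,0,0],"twist":0},
    {"dp":[-0.05,0,0],"twist":0},
    {"dp":[-0.05,0,0],"twist":0},
    {"dp":[-0.05,0,0],"twist":0},
    {"dp":[-0.05,0,0],"twist":0},
    {"dp":[-0.05,0,0],"twist":0},
    {"dp":[-0.05,0,0],"twist":0},
    {"dp":[-0.05,0,0],"twist":0},
    {"dp":[-0.05,0,0],"twist":0},
    {"dp":[0,0,0],"twist":0},
    {"dp":[0,0,0],"twist":0},
  ],
)

```text
time_s: 14.15
ee_pos: [0.5286, -0.1926, 0.0488]
eef_rot: [3.139, -0.002, -2.769]
force: [-8.8, 3.4, 6.1]
grip_width: 0.0351
grip_force: 30.0
```

Run:
```python
from h import *
p,W,o=wrist(); gfit(W,o); cv2.imwrite('pics/w3.png',p[...,::-1])
p,d=ctrl.camera('scene'); W=pts('scene',d); gfit(W,o)
```

```text
grip 2253 [[-27.9, -18.9], [-21.0, 2.0], [-9.2, 22.5]]
carr 3004 [[-47.7, -25.2], [-35.9, 1.4], [-16.3, 28.6]]
fixed 14 [[115.3, 24.6], [116.2, 25.2], [117.6, 26.3]]
anvil 12 [[97.7, 22.9], [102.9, 23.7], [115.9, 25.5]]
plate 21302 [[-146.5, -41.6], [-91.6, 2.2], [135.0, 45.0]]
tcp in gauge [-18.4   2. ] [ 0.52860747 -0.19264569  0.04880991] -158.6632414173204
grip 69 [[-28.9, -17.5], [-13.2, 1.7], [-5.7, 24.7]]
carr 77 [[-45.0, -27.1], [-13.5, -0.8], [-1.5, 27.4]]
fixed 123 [[114.4, -23.1], [132.8, 0.5], [148.5, 23.8]]
tip 10 [[-30.1, -27.4], [-7.6, 17.7], [29.1, 28.2]]
anvil 28 [[90.4, -19.3], [95.4, -2.5], [103.5, 15.9]]
plate 712 [[-141.8, -43.8], [30.1, -2.1], [151.5, 44.2]]
tcp in gauge [-18.4   2. ] [ 0.52860747 -0.19264569  0.04880991] -158.6632414173204
```

View pics/w3.png

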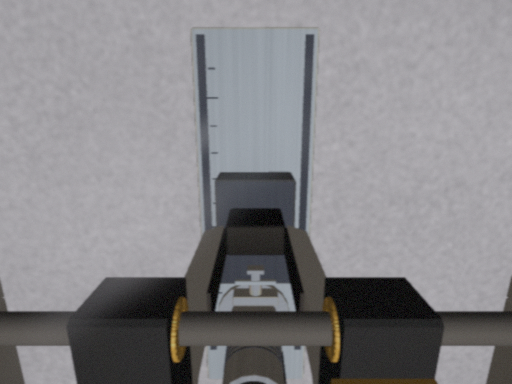

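The wrist view shows the grip block held at (255,225), with the fin at (255,275) in front and the waste below. Jaw opening is about 36–38 mm, so I'll move it a little further, then release and look.

>>> step_arm(
  deltas=[
    {"dp":[-0.04,0,0],"twist":0},
    {"dp":[-0.04,0,0],"twist":0},
    {"dp":[-0.04,0,0],"twist":0},
    {"dp":[0,0,0],"twist":0},
    {"dp":[0,0,0],"twist":0},
    {"dp":[0,0,0],"twist":0},
  ],
)

```text
time_s: 14.85
ee_pos: [0.5329, -0.1909, 0.0488]
eef_rot: [3.139, -0.003, -2.769]
force: [-10.2, 3.5, 7.1]
grip_width: 0.0347
grip_force: 30.0
```

>>> step_arm(
  deltas=[
    {"dp":[0,0,0],"twist":0},
    {"dp":[0,0,0],"twist":0},
    {"dp":[0,0,0],"twist":0},
    {"dp":[0,0,0],"twist":0},
    {"dp":[0,0,0],"twist":0},
    {"dp":[0,0,0],"twist":0},
    {"dp":[0,0,-0.3],"twist":0},
    {"dp":[0,0,-0.6],"twist":0},
    {"dp":[0,0,-0.8],"twist":0},
    {"dp":[0,0,-0.8],"twist":0},
    {"dp":[0,0,-0.5],"twist":0},
    {"dp":[0,0,0],"twist":0},
  ],
  gripper=1,
)

```text
time_s: 16.05
ee_pos: [0.5354, -0.1919, 0.1727]
eef_rot: [-3.138, 0.004, -2.769]
force: [0.9, 0.4, 0.3]
grip_width: 0.0939
grip_force: 0.0
```

>>> step_arm(
  deltas=[
    {"dp":[0,0.8,0],"twist":0},
    {"dp":[0,0.8,0],"twist":0},
    {"dp":[0,0.8,0],"twist":0},
    {"dp":[0,0.8,0],"twist":0},
    {"dp":[0,0.8,0],"twist":0},
    {"dp":[0,0.8,0],"twist":0},
    {"dp":[0,0,0],"twist":0},
    {"dp":[0,0,0],"twist":0},
  ],
)

```text
time_s: 16.85
ee_pos: [0.4643, -0.0124, 0.1686]
eef_rot: [-3.142, -0.0, -2.768]
force: [0.4, -0.7, 0.3]
grip_width: 0.0939
grip_force: 0.0
```

Run:
```python
from h import *
a=np.radians(21.4);M=np.array([[np.cos(a),-np.sin(a)],[np.sin(a),np.cos(a)]])
for c in ('wrist','top','scene'):
    print(c)
    if c=='wrist': p,W,o=wrist(); 
    else: p,d=ctrl.camera(c); W=pts(c,d)
    gfit(W,o)
    try: x=stem(W,(.618,-.160),.035,.098,.04); print('waste gauge',(x-[.5465,-.1878])@M)
    except Exception as e: print(e)
    if c=='top': cv2.imwrite('pics/t2.png',cv2.resize(p[150:290,255:365,::-1],(471,600),interpolation=cv2.INTER_CUBIC))
```

```text
wrist
grip 868 [[-23.1, -14.7], [-14.4, 4.6], [-4.4, 19.9]]
carr 1481 [[-42.9, -24.2], [-29.6, 11.5], [-1.4, 29.7]]
fixed 245 [[115.7, -8.9], [121.3, -1.4], [137.4, 11.6]]
tip 215 [[-38.4, 28.8], [-5.0, 29.5], [28.4, 30.2]]
anvil 271 [[97.7, -5.4], [106.8, 11.0], [115.8, 23.5]]
plate 10814 [[-145.9, -40.9], [-83.0, 12.2], [76.4, 46.2]]
tcp in gauge [-12.6 193.3] [ 0.46425805 -0.01237713  0.16863783] -158.59738688179192
stem [ 0.61976464 -0.15916326] 1580 top [ 0.60403918 -0.1630751   0.10149682] 237
waste gauge [ 7.86623493e-02 -7.01629105e-05]
top
grip 111 [[-24.3, -17.0], [-14.7, 0.4], [-5.1, 17.4]]
carr 222 [[-44.1, -27.3], [-30.9, 4.9], [-0.8, 27.3]]
fixed 202 [[114.6, -24.3], [128.9, 0.6], [144.0, 24.1]]
tip 12 [[-34.7, 27.0], [-6.0, 27.4], [23.4, 27.8]]
anvil 69 [[96.9, -18.4], [108.7, 8.4], [115.1, 21.0]]
plate 2055 [[-146.7, -44.3], [-62.7, 8.0], [139.1, 44.0]]
tcp in gauge [-12.6 193.3] [ 0.46425805 -0.01237713  0.16863783] -158.59738688179192
stem [ 0.62030993 -0.16009656] 129 top [ 0.61822402 -0.16136534  0.1025151 ] 183
waste gauge [ 0.07882951 -0.00113808]
scene
grip 62 [[-24.6, -16.9], [-9.7, 1.1], [-1.1, 16.7]]
carr 65 [[-42.8, -27.2], [-12.7, -8.6], [-0.3, 27.2]]
fixed 123 [[116.1, -23.0], [132.3, 1.1], [147.3, 23.7]]
anvil 22 [[91.1, -19.8], [100.2, -0.9], [104.1, 20.6]]
plate 824 [[-144.5, -43.8], [-0.3, -1.5], [151.3, 44.3]]
tcp in gauge [-12.6 193.3] [ 0.46425805 -0.01237713  0.16863783] -158.59738688179192
stem [ 0.61919383 -0.16066674] 171 top [ 0.62177521 -0.16023499  0.10185916] 95
waste gauge [ 0.07758231 -0.00126172]
```

View pics/t2.png

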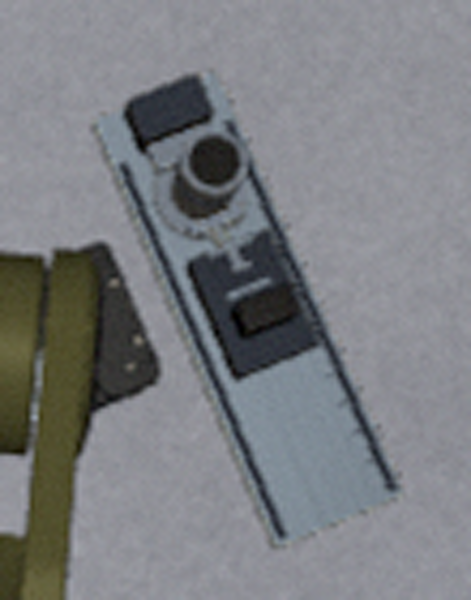

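The top crop shows the waste upright at (205,185) against the anvil and the carriage shut behind it, with the fin midway between its bars at (240,260). I measure an opening of about 32 mm, the tip about 8 mm in, the waste at gauge x of about 78 mm, and the arm clear of everything.

```bash
python3 -c "
from station import ctrl
print(ctrl.hand_in())"
```

```text
the job is handed in; nothing more can be done
None
```

The thick-stemmed chrome waste stands on the plate gripped against the fixed jaw, with the sprung tip about 8 mm in and the jaw about 32 mm open by camera measurement. I handed the job in, but no verdict was returned.

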